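Lock the rail carrier, crack the sealed crystal housing and hold its lid ajar

ROBOT

A 6-joint arm with a two-finger parallel gripper is mounted at the origin on the work surface. World frame = base frame: x ahead of the robot, y to its left, z up, the work surface at z = 0. Lengths are in m, angles in degrees, forces in N, time in s.
With the tool pointing down it reaches from about 0.4 to 0.825 m from the base axis. Payload 7 kg.
Tool frame: the origin (TCP) lies midway between the tips of the shut fingers; the grasp point (between the pads) lies 19 mm behind it (grip_depth is the distance from the TCP to the grasp point, in m); z points along the fingers, y is the direction in which the jaws open and shut (so a half turn about z gives the same grasp; the last joint's range is limited). The gripper opens to 88 mm and grips with 3 to 60 N. Pads are 19 mm wide; open, the fingers measure 130 mm over their backs; the gripper's body (78 mm by 193 mm) begins 47 mm behind the grasp point.
Start: joints at [-51.847, 20.546, 0.682, 0, -70.136, -16.507], TCP at [0.249, -0.627, 0.227] pointing down, gripper open.
Joint ranges: [-176.03, 176.03], [-82.01, 121.73], [-58.28, 71.71], [-173.87, 95.51], [-174.79, -0.11], [-173.66, 173.66]. Speed limits (degrees/s): [136.94, 136.94, 172.46, 180, 180, 180].

INTERFACE

Orientations are given as [roll, pitch, yaw] about the fixed x, y, z axes, in that order (R = Rz(yaw) Ry(pitch) Rx(roll)).
In Python, from plant import * gives the robot as it stands.
- The arm moves only by the shell command python3 -m inch 'ROWS'. ROWS is JSON, a list of rows, each an object of numbers: "ax", "ay", "az": the turn, a rotation vector about the tool's x, y, z in degrees; "dx", "dy", "dz": the shift along the tool's x, y, z in mm; "fingers": the finger opening in mm, from 0 to 87.6. In form: [{"ax": .., "ay": .., "az": .., "dx": .., "dy": .., "dz": .., "fingers": ..}, ...]. A call has 1 to 8 rows; each row is the pose to reach, as a shift and turn from the pose commanded when the call began, along the tool's axes at that moment; what a row does not reach only later rows make up. A row lasts 1/8 s, in which the tool goes at most 62.5 mm and 10.7 degrees, less where a joint would pass 70% of its speed; a pose out of reach is approached as far as the arm can. A call with a gripper value outside its range is refused whole. The fingers move at their own pace and stop on an object; the grip force is fixed at half the most. Time passes only in rows, so rows that repeat a pose let the fingers close. It gives the time, the measured TCP pose, the force and the opening at its end, in the units of the state.
- get_obs(): the state, without advancing time (a new reading comes with each control period).
- snapshot(name): name is "side" or "top" or "wrist"; returns a dict with "image" (480x640x3 uint8, red, green, blue), "fx", "fy", "cx", "cy" (pixels), "rvec" (rotation vector, rad) and "tvec" (3), from world to camera coordinates, as OpenCV has them. Camera axes: x right, y down, z forward; pixel columns grow to the right and rows downward; lengths in m; the calibration is good to about 2 mm. The wrist camera is an equidistant fisheye: a pixel r from the principal point sees the ray r / f radians off the axis. A picture is of the moment at which its call begins. There is no depth.
- close_job(): hands the job in, once; it reports no verdict.
Trained networks look in the newest picture that a camera, given by its name, has taken for a name from the list of things; names that differ only in an ending like _2 or _b are one class to them, and where a whole thing is asked for, a point or a joint stands for the part that bears it (a point fixed in the world has none). Each returns a list of dicts, best first, with "score" (0 to 1); they miss things now and then, are a little off and sometimes report something else, mostly with a low value. They report only what shows in the picture. A call takes as long as a camera call.
- search_frame(target, camera): "bbox" ([centre column, centre row, width, height] in pixels, round what is visible of it).
- trace(target, camera): "mask" (480x640 bool, what is visible of it) and "bbox" ([centre column, centre row, width, height] in pixels, round what is visible of it).
- landmark_of(target, camera): "position" ([column, row] in pixels: a listed point, or the origin of a listed thing).
The state is a dict: "clock": time; "joint_pos": joint angles; "qvel": joint speeds; "tau": joint torques, N m; "tool_pos": TCP position; "orientation": TCP orientation; "force": force on the tool from outside, world axes, zero at the start; "moment": the same for the moment, N m; "opening": finger opening in m.
Only numpy, scipy, OpenCV 4.12 (cv2) and the standard library are available. Lean on these libraries where they do the work, as an engineer would, in place of code of your own. Each camera call takes 0.05 s, during which the arm holds its last target.

TASK

The long carrier with the sealed crystal housing is loose on its rail: turn its clamp knob clockwise until it is tight, leaving the carrier where it stands. Then pull the housing's lid up by its bow handle until the sticky gasket lets go, without flinging it wide open, and hold it ajar with its front edge about 20 mm up so that the housing can breathe; finish while still holding it there by the handle. Leave everything else on the mat where it is.

Things in the scene. Friction and masses are not known exactly. Their poses are not given: they have to be found in the camera images.
- knob_grip (a point): Clamp knob, alone on the end of the long carrier away from the housing: a plain metal bar 48 long, 11 thick, 24 high (mm) on an upright 10 mm steel stem, 24 mm of it free below the bar. The point is on the turning axis, half-way up the bar, 48 mm above the carrier's plate; x axis along the bar, z up. The housing's wall is 90 mm from the axis
- clamp_knob (a joint): Angle of the clamp knob, rad, growing clockwise seen from above. Starts at 0 to 0.25; from 0.5 its pad presses on the rail; tight from 1.1 on; hard stop at 1.45. It stays where it is left; turning takes 0.12 to 0.2 N m
- bow_handle: Steel bow handle on the lid: a level round bar 10 mm thick, 64 mm between the centres of its two legs. Origin: middle of the bar, its axis 30 mm above the lid's top and 24 mm behind the lid's front edge; y axis along the bar, x axis from the lid's front to its hinge, z up when shut
- lid (a joint): Opening of the lid, rad: 0 shut, stop at 1.0. The front edge, 104 mm from the hinge axis, is 10 mm up at 0.1, 21 at 0.2, 31 at 0.3. The stuck gasket needs an upward pull of about 16 N at the handle to start it, fading to 10 N at 0.02 rad and to the lid's weight alone (1.5 to 3 N) past 0.07; once broken it does not stick again. The lid (170 to 340 g) falls shut when let go
- lid_hinge (a point): Middle of the lid's level hinge axis, on the housing's side away from the robot, at the height of the lid's underside; the handle bar is parallel to it, 80 mm in front of it and 38 mm above it when shut. Lid: 104 mm from hinge to front edge, 116 mm wide, 8 mm thick
- carrier_mid (a point): Middle of the top of the long carrier's plate (110 mm across the rail, 240 along it), which slides along the rail; y axis along the rail from the knob's end to the housing's. Housing 100 x 110 mm, 42 high, centred 60 mm along +y; knob axis 85 mm along -y and 30 mm towards the robot. Loose, it slides at about 3 N; tight, it holds 12 N or more
- rail: dark cast-aluminium rail, 540 mm long, 100 wide, 36 high, fixed; origin under its middle, y axis along it, x axis away from the robot. At its +y end a fixed short carrier with an upright brass lens mount (ring 44 mm across, top 74 mm above that carrier's underside)
- kinematic_base: bystander: black square kinematic base, 56 x 56 x 22 mm, loose in front of the rail; origin under its middle
- lens_case: bystander: round white lens case, 54 mm across, 20 mm high, loose in front of the rail; origin under its middle
- hex_driver: bystander: hex driver with black handle, 150 mm long, lying in front of the rail; origin under it
- power_head: bystander: flat aluminium power meter head with a round black sensor, 40 x 86 x 30 mm, loose in front of the rail; origin under its middle
- angle_plate: bystander: steel right-angle plate, 70 x 60 x 70 mm, loose behind the rail; origin under its middle
- post_holder: bystander: short black post holder on a round foot, 44 mm across, 52 mm high, loose behind the rail; origin under its middle
- beam_shield: bystander: clear acrylic beam shield with a foot, 50 x 130 x 90 mm, loose behind the rail; origin under its middle

How it is judged (in metres and radians):
On the way, in this order (a step that is already met when the one before it is completed fails the run):
1. the clamp knob is tight while the lid is still shut (value of joint clamp_knob above 1.1 rad and value of joint lid below 0.03 rad), for 0.2 s.
2. the gasket has let go: the lid's front edge is 10 mm up or more, lifted by its handle (value of joint lid above 0.1 rad and contact force between the fingers and bow_handle above 1 N), for 0.2 s.
At the end, for the whole second after the job is handed in: The lid is held still at 0.1 to 0.3 rad (front edge 10 to 31 mm up) with the fingers bearing on the bow handle by more than 1 N, the clamp knob is tight (1.1 rad or more) and the carrier is within 10 mm of where it stood (all of step 2 and value of joint lid below 0.3 rad and velocity of joint lid between -0.05 and 0.05 rad/s and value of joint clamp_knob above 1.1 rad and distance of carrier_mid from where it was at the start of the episode below 0.01 m); the arm keeps its last pose, push and grip.
It fails at once if the lid is flung wide open (front edge more than about 50 mm up) (value of joint lid above 0.5 rad).
It fails at once if a bystander is moved by more than 20 mm (distance of any of kinematic_base, lens_case, hex_driver, power_head, angle_plate, post_holder, beam_shield from where it was at the start of the episode above 0.02 m).
It also fails if it takes over 51 s, if anything falls off the work surface, if the arm or the gripper's body presses on something with over 40 N, if the wrist force passes 120 N, or if a joint passes its speed limit or range.

## Working session

There is one attempt and no reset: what is moved stays moved. The work goes in short steps, Python scripts to look and compute and a shell command to move; the robot and the scene stay as the last step left them, time stands still between calls to the robot, and variables do not carry over. Pictures are saved under pics/ and viewed, and the job is handed in when it is done.

```bash
mkdir -p pics; ls; python3 - <<'E'
from plant import *
import cv2
for n in ("side","top","wrist"):
    s=snapshot(n); cv2.imwrite(f"pics/{n}0.png",s["image"][:,:,::-1])
    print(n,s["fx"],s["fy"],s["cx"],s["cy"],s["rvec"],s["tvec"])
    for t in ("knob_grip","bow_handle","lid_hinge","carrier_mid","rail"):
        print(t,[(x["score"],x["position"]) for x in landmark_of(t,n)[:2]])
print(get_obs())
E
```

```text
pics
side 584.1714609601213 584.1714609601213 317.1859504138407 247.72948706212134 [ 0.72968577 -2.67775527  0.99856175] [0.49154319 0.24525819 1.07770281]
knob_grip [(0.57, [363.8, 199.7])]
bow_handle [(0.59, [317.4, 230.1]), (0.4, [247.9, 249.9])]
lid_hinge [(0.88, [286.7, 220.3]), (0.4, [405.7, 253.9])]
carrier_mid [(0.87, [321.2, 229.3])]
rail [(0.73, [329.9, 237.0]), (0.35, [405.1, 255.3])]
top 464.20626521751734 464.20626521751734 319.3572796490324 241.78401503771713 [ 2.09764559 -2.15824385  0.18651965] [0.05035056 0.59618225 0.78480204]
knob_grip [(0.72, [411.2, 271.6])]
bow_handle [(0.54, [328.3, 255.8])]
lid_hinge [(0.58, [330.7, 211.9])]
carrier_mid [(0.87, [357.3, 251.8]), (0.46, [240.7, 310.7])]
rail [(0.72, [373.8, 256.0])]
wrist 371.64829954431775 371.64829954431775 319.20330295214535 242.2641683620247 [-1.67497382 -2.46892569 -0.31384498] [ 0.67441778 -0.02952648  0.38917   ]
knob_grip []
bow_handle []
lid_hinge []
carrier_mid []
rail []
{'clock': 0.9, 'joint_pos': array([-5.18483469e+01,  2.05447525e+01,  6.80987807e-01,  1.92409319e-04,
       -7.01366634e+01, -1.65076809e+01]), 'qvel': array([-0.058597  ,  0.08984501,  0.04903382, -0.05413891, -0.0175485 ,
       -0.07705997]), 'tau': array([ 7.61581032e-04, -5.82359076e+01,  2.93304956e+01,  7.00228617e+00,
        1.25804037e-02, -1.22829294e-05]), 'tool_pos': array([ 0.24893892, -0.6273808 ,  0.22657262]), 'orientation': array([ 1.79999641e+02, -2.95133336e-04, -1.58355962e+02]), 'force': array([ 0.55447453, -0.18319495,  0.24474992]), 'moment': array([-0.01202794,  0.04924007, -0.04527459]), 'opening': 0.08747552689857609}
```

View pics/side0.png

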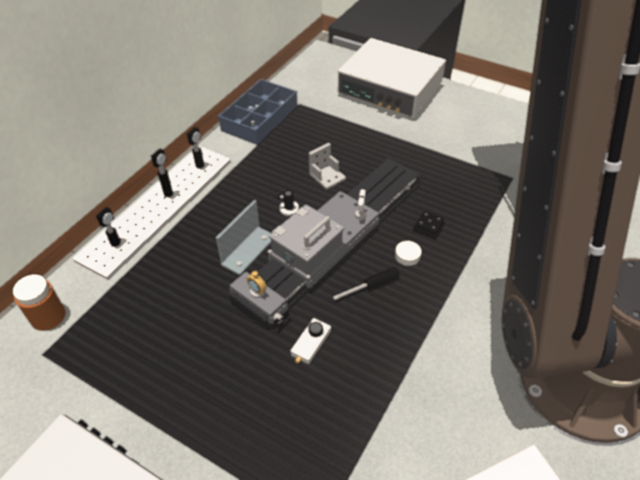

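View pics/top0.png

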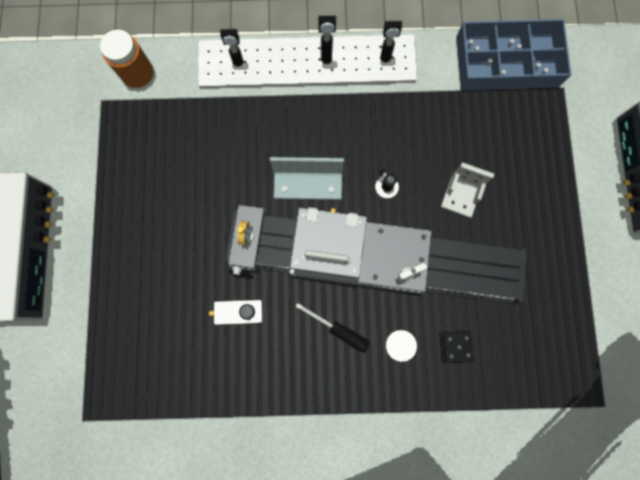

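```bash
cat > h.py <<'E'
from plant import *
import numpy as np, cv2
from scipy.spatial.transform import Rotation as R
def K(s): return np.array([[s["fx"],0,s["cx"]],[0,s["fy"],s["cy"]],[0,0,1.]])
def ray(s,p):
    Rm=cv2.Rodrigues(np.array(s["rvec"],float))[0]; t=np.array(s["tvec"],float)
    if s.get("fish"):
        d=np.array([p[0]-s["cx"],p[1]-s["cy"]]); r=np.hypot(*d); th=r/s["fx"]
        v=np.array([*(d/max(r,1e-9)*np.sin(th)),np.cos(th)])
    else: v=np.linalg.inv(K(s))@[p[0],p[1],1]
    return -Rm.T@t, Rm.T@v/np.linalg.norm(v)
def tri(obs):
    A=np.zeros((3,3));b=np.zeros(3)
    for s,p in obs:
        o,d=ray(s,p);P=np.eye(3)-np.outer(d,d);A+=P;b+=P@o
    x=np.linalg.solve(A,b)
    return x,[np.linalg.norm((np.eye(3)-np.outer(d,d))@(x-o)) for o,d in (ray(s,p) for s,p in obs)]
def atz(s,p,z):
    o,d=ray(s,p); return o+d*(z-o[2])/d[2]
def proj(s,X):
    X=np.atleast_2d(X).astype(float)
    Rm=cv2.Rodrigues(np.array(s["rvec"],float))[0]
    if s.get("fish"):
        c=X@Rm.T+np.array(s["tvec"]); r=np.hypot(c[:,0],c[:,1]); th=np.arctan2(r,c[:,2])
        return np.c_[s["cx"]+s["fx"]*th*c[:,0]/r, s["cy"]+s["fx"]*th*c[:,1]/r]
    return cv2.projectPoints(X,np.array(s["rvec"],float),np.array(s["tvec"],float),K(s),None)[0][:,0]
def snap(n):
    s=dict(snapshot(n)); s["fish"]=(n=="wrist"); return s
E
python3 - <<'E'
from h import *
a,b=snap("side"),snap("top")
for t in ("knob_grip","bow_handle","lid_hinge","carrier_mid"):
    pa,pb=landmark_of(t,"side"),landmark_of(t,"top")
    if pa and pb: print(t,pa[0]["position"],pb[0]["position"],tri([(a,pa[0]["position"]),(b,pb[0]["position"])]))
for c,s in(("side",a),("top",b)):
  for t in ("kinematic_base","lens_case","hex_driver","power_head","angle_plate","post_holder","beam_shield"):
    p=landmark_of(t,c)
    if p: print(c,t,p[0]["score"],atz(s,p[0]["position"],0).round(3))
for c,s in(("side",a),("top",b)):
    im=s["image"][:,:,::-1]
    k=(slice(150,330),slice(210,450))
    cv2.imwrite(f"pics/{c}z.png",cv2.resize(im[k],None,fx=3.3,fy=3.3,interpolation=cv2.INTER_CUBIC))
E
```

```text
knob_grip [247.8, 249.8] [411.4, 271.6] (array([ 0.6329589 , -0.04494498,  0.00327849]), [np.float64(0.12912323675070758), np.float64(0.12912323675070772)])
bow_handle [318.1, 228.3] [327.7, 253.6] (array([0.5608471 , 0.01900794, 0.12729577]), [np.float64(0.0034711507669788373), np.float64(0.003471150766978796)])
lid_hinge [285.9, 219.7] [332.1, 212.0] (array([0.64003946, 0.01003839, 0.10132409]), [np.float64(1.72539030232426e-05), np.float64(1.7253903023141075e-05)])
carrier_mid [323.5, 228.6] [359.5, 247.7] (array([ 0.58080856, -0.03871211,  0.06158083]), [np.float64(0.0024165726286884148), np.float64(0.002416572628688583)])
side kinematic_base 0.93 [ 0.411 -0.212  0.   ]
side lens_case 0.92 [ 0.409 -0.112  0.   ]
side hex_driver 0.91 [0.447 0.006 0.   ]
side power_head 0.68 [0.479 0.192 0.   ]
side angle_plate 0.62 [ 0.679 -0.235 -0.   ]
side post_holder 0.93 [ 0.709 -0.099  0.   ]
side beam_shield 0.81 [0.714 0.052 0.   ]
top kinematic_base 0.65 [ 0.401 -0.215  0.   ]
top lens_case 0.79 [ 0.408 -0.108  0.   ]
top hex_driver 0.71 [0.444 0.016 0.   ]
top power_head 0.57 [0.478 0.184 0.   ]
top angle_plate 0.96 [ 0.687 -0.24   0.   ]
top post_holder 0.73 [ 0.71  -0.104  0.   ]
top beam_shield 0.93 [0.716 0.051 0.   ]
```

View zooms.

View pics/sidez.png

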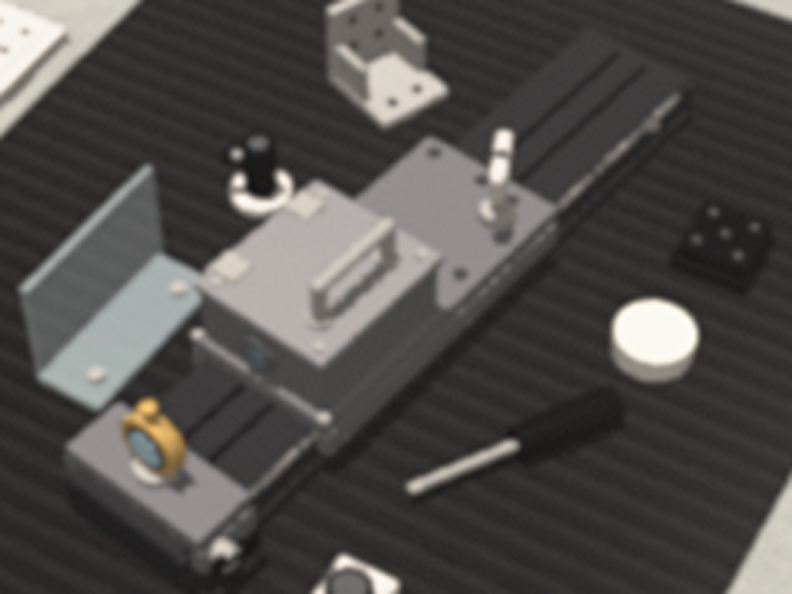

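View pics/topz.png

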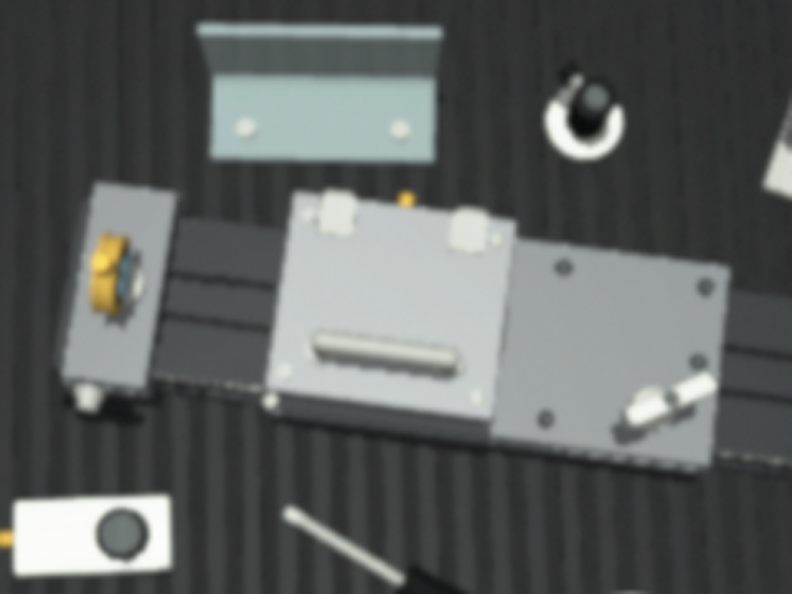

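```bash
cat > fit.py <<'E'
from h import *
from scipy.optimize import least_squares
a,b=snap("side"),snap("top")
zz=lambda p: np.array(p)/3.3+[210,150]-0.35
# model pts carrier frame(mm): hx hinge x
def M(n,hx):
    return {"LBL":(hx,118,50),"LBR":(hx,2,50),"LFR":(hx-104,2,50),"LFL":(hx-104,118,50),
     "PBR":(55,-120,0),"PFR":(-55,-120,0),"HL":(hx-80,97,85),"HR":(hx-80,23,85),"KN":(-30,-85,60)}[n]
T={"LBL":(292,192),"LBR":(516,222),"LFR":(492,416),"LFL":(270,388),"PBR":(730,266),"PFR":(710,463),"HL":(313,343),"HR":(458,363),"KN":(672,396)}
S={"LBL":(200,285),"LBR":(318,180),"LFR":(440,258),"LFL":(322,362),"PBR":(432,136),"PFR":(556,212),"HL":(316,286),"HR":(394,225),"KN":(503,132)}
def pts(v,n):
    x,y,z,yaw,hx=v
    return np.array([x,y,z])+R.from_euler('z',yaw).apply(np.array(M(n,hx*1000))/1000)
def res(v):
    r=[]
    for n in T: r.append(proj(b,pts(v,n))[0]-zz(T[n]))
    for n in S:
        if n!="KN": r.append(proj(a,pts(v,n))[0]-zz(S[n]))
    return np.concatenate(r)
f=least_squares(res,[.58,-.04,.06,-.1,.05],x_scale=[.01,.01,.01,.1,.01],loss='soft_l1')
v=f.x
print("carrier",v[:3],"yaw",np.degrees(v[3]),"hx",v[4]); print(res(v).reshape(-1,2).round(1).tolist())
rot=R.from_euler('z',v[3])
for n,m in {"knob_grip":(-.03,-.085,.048),"handle":(v[4]-.08,.06,.08),"hinge":(v[4],.06,.042)}.items():
    X=v[:3]+rot.apply(m); print(n,X.round(4),proj(a,X).round(1),proj(b,X).round(1))
kz=v[2]+.06
e=[atz(b,zz(p),kz) for p in((632,412),(712,381))]
d=e[1]-e[0];print("knob bar from top",e,np.degrees(np.arctan2(d[1],d[0])),np.hypot(*d[:2]))
e=tri([(a,(363.8,199.7)),(b,(411.3,271.6))]);print("knob tri",e)
E
python3 fit.py
```

```text
carrier [ 0.5783349  -0.04221124  0.05032971] yaw -9.414495834327145 hx 0.05064470077036889
[[1.4, 1.0], [0.4, 0.7], [0.4, 1.9], [-0.8, 1.0], [-0.0, 0.2], [0.2, 0.6], [-0.2, -0.8], [1.3, -0.7], [0.1, 0.5], [-2.4, -0.1], [-0.7, 0.6], [0.7, -0.2], [-0.5, 1.8], [-1.5, -0.3], [-0.3, -1.5], [-1.3, 0.8], [-0.8, -1.8]]
knob_grip [ 0.5348 -0.1212  0.0983] [[360.3 200.3]] [[412. 271.]]
handle [0.5592 0.0218 0.1303] [[316.4 228.1]] [[326.9 256.3]]
hinge [0.6381 0.0087 0.0923] [[287.2 222.6]] [[332.8 214.3]]
knob bar from top [array([ 0.52817275, -0.10054128,  0.11032971]), array([ 0.54266865, -0.14171793,  0.11032971])] -70.60580034402965 0.04365372345035116
knob tri (array([ 0.53006222, -0.12028979,  0.10370347]), [np.float64(0.0034408611339381283), np.float64(0.0034408611339381313)])
```

```bash
cat > go.py <<'E'
import sys
from h import *
def delta(pos,yaw,pitchtool=None):
    o=get_obs(); C=R.from_euler('xyz',o["orientation"],degrees=True)
    D=R.from_euler('xyz',[180,0,yaw],degrees=True)
    if pitchtool: D=D*R.from_rotvec(np.radians(pitchtool))
    print("clock",o["clock"],"shift mm",(C.inv().apply(np.array(pos)-o["tool_pos"])*1000).round(1),"turn",np.degrees((C.inv()*D).as_rotvec()).round(1))
if __name__=="__main__": delta([float(x) for x in sys.argv[1:4]],float(sys.argv[4]))
E
python3 go.py 0.534 -0.121 0.24 -70.6
```

```text
clock 2.2 shift mm [-451.8  365.5  -13.4] turn [  0.    0.  -87.8]
```

```bash
python3 -m inch '[{"dx":-40,"dy":32,"dz":-13,"az":-9},{"dx":-90,"dy":73,"dz":-13,"az":-19},{"dx":-136,"dy":110,"dz":-13,"az":-29},{"dx":-181,"dy":146,"dz":-13,"az":-39},{"dx":-226,"dy":183,"dz":-13,"az":-49},{"dx":-271,"dy":219,"dz":-13,"az":-59},{"dx":-316,"dy":256,"dz":-13,"az":-69},{"dx":-361,"dy":292,"dz":-13,"az":-78}]'; python3 go.py 0.534 -0.121 0.24 -70.6
```

```text
clock 2.2 shift mm [-451.8  365.5  -13.4] turn [  0.    0.  -87.8]$[0]: bad value
```

```bash
python3 -m inch '[{"ax":0,"ay":0,"az":-9,"dx":-40,"dy":32,"dz":-13,"fingers":87},{"ax":0,"ay":0,"az":-19,"dx":-90,"dy":73,"dz":-13,"fingers":87},{"ax":0,"ay":0,"az":-29,"dx":-136,"dy":110,"dz":-13,"fingers":87},{"ax":0,"ay":0,"az":-39,"dx":-181,"dy":146,"dz":-13,"fingers":87},{"ax":0,"ay":0,"az":-49,"dx":-226,"dy":183,"dz":-13,"fingers":87},{"ax":0,"ay":0,"az":-59,"dx":-271,"dy":219,"dz":-13,"fingers":87},{"ax":0,"ay":0,"az":-69,"dx":-316,"dy":256,"dz":-13,"fingers":87},{"ax":0,"ay":0,"az":-78,"dx":-361,"dy":292,"dz":-13,"fingers":87}]'; python3 go.py 0.534 -0.121 0.24 -70.6
```

```text
clock: 3.2
tool_pos: [0.4775, -0.221, 0.24]
orientation: [-179.9, -0.0, -80.0]
force: [1.3, -1.3, -0.2]
opening: 0.087
clock 3.2 shift mm [-88.8 -72.9   0.1] turn [-0.1 -0.  -9.4]
```

```bash
python3 -m inch '[{"ax":0,"ay":0,"az":-5,"dx":-40,"dy":-33,"dz":0,"fingers":70},{"ax":0,"ay":0,"az":-9.5,"dx":-75,"dy":-62,"dz":0,"fingers":50},{"ax":0,"ay":0,"az":-9.5,"dx":-88,"dy":-72,"dz":0,"fingers":40},{"ax":0,"ay":0,"az":-9.5,"dx":-88,"dy":-72,"dz":0,"fingers":40}]'; python3 - <<'E'
from h import *
s=snap("wrist"); cv2.imwrite("pics/w1.png",s["image"][:,:,::-1])
for t in ("knob_grip","bow_handle","lid_hinge","carrier_mid"):
    print(t,[(x["score"],x["position"]) for x in landmark_of(t,"wrist")[:2]])
np.save("w1.npy",s,allow_pickle=True)
print(get_obs()["tool_pos"],ray(s,(320,240)), {k:v for k,v in s.items() if k!="image"})
for X in ([.5348,-.1212,.0983],[.530,-.1203,.1037]): print(proj(s,X))
E
```

```text
clock: 3.7
tool_pos: [0.5333, -0.1233, 0.2394]
orientation: [180.0, 0.0, -70.8]
force: [0.3, 0.1, -1.2]
opening: 0.0529
knob_grip [(0.66, [315.7, 235.3])]
bow_handle []
lid_hinge [(0.67, [253.3, 283.7])]
carrier_mid [(0.75, [252.6, 285.9])]
[ 0.53255335 -0.12497331  0.2396776 ] (array([ 0.55398057, -0.18659012,  0.39700497]), array([-0.08267943,  0.22984714, -0.96970841])) {'fx': 371.64829954431775, 'fy': 371.64829954431775, 'cx': 319.20330295214535, 'cy': 242.2641683620247, 'rvec': array([-0.51365733,  3.03200631,  0.38530961]), 'tvec': array([0.46151545, 0.24791365, 0.47419995]), 'fish': True}
[[314.96422346 231.55345211]]
[[320.11847155 235.95088298]]
```

View pics/w1.png

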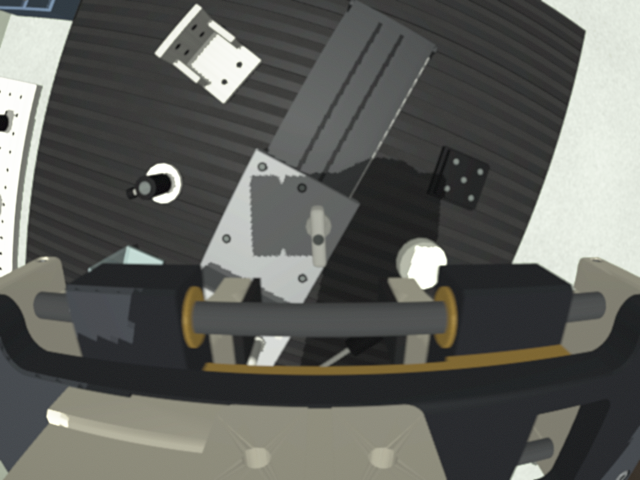

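```bash
python3 - <<'E'
from h import *
s=np.load("w1.npy",allow_pickle=True).item()
im=s["image"][:,:,::-1]
cv2.imwrite("pics/w1z.png",cv2.resize(im[140:300,220:380],None,fx=3.7,fy=3.7,interpolation=cv2.INTER_CUBIC))
a,b=snap("side"),snap("top")
print(tri([(s,(315.7,235.3)),(b,(411.3,271.6)),(a,(363.8,199.7))]))
for z in (.110,.116): print(z,[atz(s,p,z).round(4) for p in((319,239),(317,207),(319.5,264))],atz(b,(413.0,270.3),z))
E
```

```text
(array([ 0.53131728, -0.12023804,  0.10309626]), [np.float64(0.0023266512054133525), np.float64(0.002302815672581679), np.float64(0.004601453973939956)])
0.11 [array([ 0.5305, -0.1191,  0.11  ]), array([ 0.5405, -0.1429,  0.11  ]), array([ 0.5233, -0.0995,  0.11  ])] [ 0.5346284  -0.12063418  0.11      ]
0.116 [array([ 0.531 , -0.1205,  0.116 ]), array([ 0.5408, -0.1438,  0.116 ]), array([ 0.5239, -0.1013,  0.116 ])] [ 0.53396795 -0.11942603  0.116     ]
```

View pics/w1z.png

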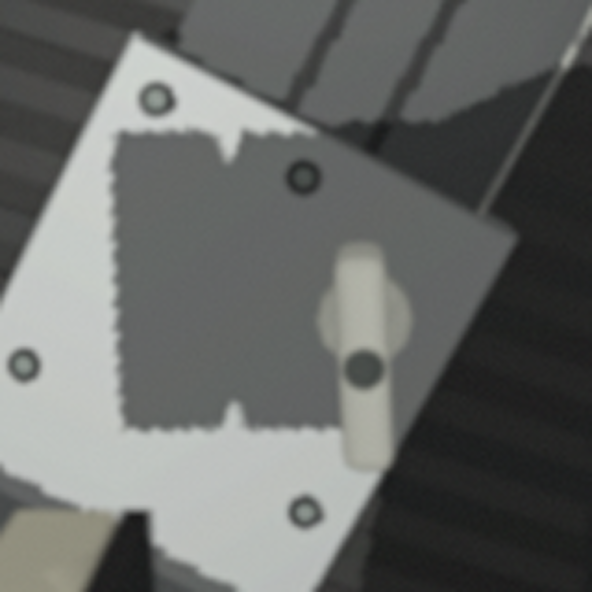

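```bash
cat > fit2.py <<'E'
from h import *
exec(open("fit.py").read().split("f=least")[0].replace("from h import *",""))
w=np.load("w1.npy",allow_pickle=True).item()
W={"PBR":(256.5,149.5),"PFR":(359.7,203.5),"KN":(318.1,240.)}
for z in (.045,.05,.055,.06):
    p,q=[atz(w,W[n],z) for n in("PBR","PFR")]; p2,q2=[atz(b,zz(T[n]),z) for n in("PBR","PFR")]
    print(z,np.linalg.norm(p-q),p,q,np.linalg.norm(p2-q2),p2,q2)
def res2(v): return np.concatenate([res(v)]+[1.5*(proj(w,pts(v,n))[0]-W[n]) for n in W])
f=least_squares(res2,[.58,-.04,.055,-.15,.05],x_scale=[.01,.01,.01,.1,.01],loss='soft_l1');v=f.x
print("carrier",v[:3],"yaw",np.degrees(v[3]),"hx",v[4]); print(res2(v).reshape(-1,2).round(1).tolist())
rot=R.from_euler('z',v[3])
for n,m in {"knob_grip":(-.03,-.085,.048),"handle":(v[4]-.08,.06,.08),"hinge":(v[4],.06,.042)}.items():
    print(n,(v[:3]+rot.apply(m)).round(4))
e=[atz(w,p,v[2]+.06) for p in((316.8,210.8),(319.5,265.7))];d=e[0]-e[1]
print(e,np.degrees(np.arctan2(d[1],d[0])),np.linalg.norm(d), atz(w,W["KN"],v[2]+.06))
E
python3 fit2.py
```

```text
0.045 0.11120481352721874 [ 0.60981379 -0.16678525  0.045     ] [ 0.49991045 -0.14982157  0.045     ] 0.10991771641755001 [ 0.61429945 -0.17100312  0.045     ] [ 0.50594275 -0.15254427  0.045     ]
0.05 0.10962522200677977 [ 0.60902071 -0.16706657  0.05      ] [ 0.50067848 -0.15034384  0.05      ] 0.10925759548985411 [ 0.61331357 -0.16977244  0.05      ] [ 0.50560761 -0.15142444  0.05      ]
0.055 0.10804563048634101 [ 0.60822764 -0.16734788  0.055     ] [ 0.50144651 -0.15086611  0.055     ] 0.10859747456215835 [ 0.61232769 -0.16854176  0.055     ] [ 0.50527248 -0.15030462  0.055     ]
0.06 0.10646603896590204 [ 0.60743456 -0.1676292   0.06      ] [ 0.50221454 -0.15138839  0.06      ] 0.10793735363446236 [ 0.61134181 -0.16731108  0.06      ] [ 0.50493734 -0.1491848   0.06      ]
carrier [ 0.57446361 -0.04049953  0.05283802] yaw -9.19774797766071 hx 0.05421155709547349
[[0.5, 1.1], [-0.2, 0.6], [-0.1, 2.0], [-1.5, 1.4], [-0.6, 1.7], [-0.2, 2.5], [-0.9, -0.5], [0.7, -0.6], [-0.4, 2.5], [-2.5, -0.4], [-0.9, 0.2], [0.7, -0.7], [-0.4, 1.4], [-0.6, -0.1], [0.8, -1.4], [-1.3, 0.4], [-0.9, -2.3], [-1.3, -1.3], [-0.1, 0.8], [0.4, -1.6]]
knob_grip [ 0.5313 -0.1196  0.1008]
handle [0.5586 0.0229 0.1328]
hinge [0.6376 0.0101 0.0948]
[array([ 0.53978762, -0.14044268,  0.11283802]), array([ 0.52310291, -0.09899306,  0.11283802])] -68.07375020901085 0.044681656773304504 [ 0.53116643 -0.11874146  0.11283802]
```

```bash
python3 go.py 0.5322 -0.1195 0.135 -68.5;python3 go.py 0.5322 -0.1195 0.084 -68.5
```

```text
clock 4.15 shift mm [ -5.   -1.1 104.7] turn [-0.  -0.  -2.4]
clock 4.15 shift mm [ -5.   -1.  155.7] turn [-0.  -0.  -2.4]
```

```bash
python3 -m inch '[{"ax":0,"ay":0,"az":-2.4,"dx":-5,"dy":-1,"dz":40,"fingers":40},{"ax":0,"ay":0,"az":-2.4,"dx":-5,"dy":-1,"dz":85,"fingers":40},{"ax":0,"ay":0,"az":-2.4,"dx":-5,"dy":-1,"dz":104,"fingers":40},{"ax":0,"ay":0,"az":-2.4,"dx":-5,"dy":-1,"dz":104,"fingers":40}]'; python3 - <<'E'
from h import *
s=snap("wrist"); im=s["image"][:,:,::-1]; cv2.imwrite("pics/w2.png",cv2.resize(im[160:400,200:440],None,fx=2.5,fy=2.5,interpolation=cv2.INTER_CUBIC))
print([(x["score"],x["position"]) for x in landmark_of("knob_grip","wrist")[:2]],get_obs()["tool_pos"])
np.save("w2.npy",s,allow_pickle=True)
E
```

```text
clock: 4.65
tool_pos: [0.5313, -0.1192, 0.1342]
orientation: [179.8, 0.1, -68.5]
force: [-0.0, 0.2, -0.7]
opening: 0.0403
[(0.69, [313.7, 271.3])] [ 0.53291044 -0.11915962  0.13638407]
```

View pics/w2.png

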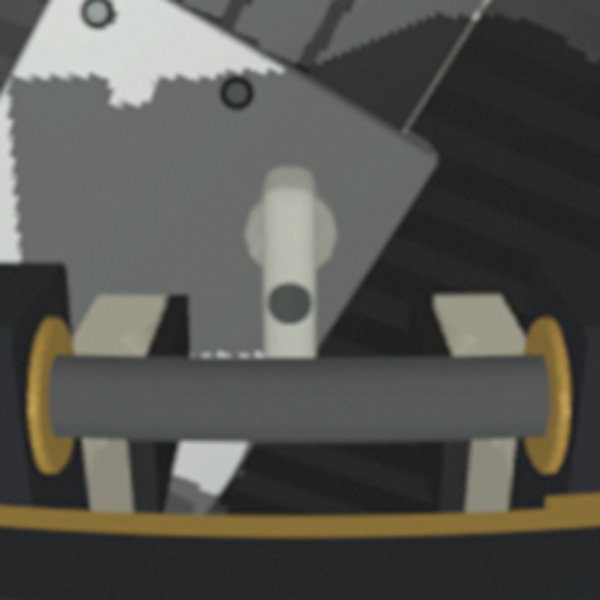

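```bash
python3 - <<'E'
from h import *
s=np.load("w2.npy",allow_pickle=True).item()
o=get_obs(); C=R.from_euler('xyz',o["orientation"],degrees=True)
print(proj(s,[o["tool_pos"]+C.apply(v) for v in ([0,0,0],[0,.02,0],[0,-.02,0],[0,0,.023])]))
for z in (.110,.113,.116):print(C.inv().apply(atz(s,(315.6,281),z)-o["tool_pos"])*1000)
print(o)
E
```

```text
[[312.97713699 297.50348325]
 [357.02338801 297.27042208]
 [269.06625869 297.22269306]
 [313.52032618 279.8773159 ]]
[-1.88077184  1.03901255 26.38227393]
[-0.75708554  1.05842551 23.38290967]
[ 0.36660075  1.07783847 20.38354541]
{'clock': 4.75, 'joint_pos': array([ 7.97583957e+00,  1.29263629e+01, -2.28157468e+01,  2.82554659e-02,
       -5.42115099e+01,  1.35543528e+01]), 'qvel': array([-0.00260136, -0.8411943 ,  0.52235651, -0.09746184,  0.00298477,
       -0.0437835 ]), 'tau': array([-4.09174198e-02, -4.25378072e+01,  2.45276713e+01,  5.83639205e+00,
        5.59209497e-02, -9.75390285e-04]), 'tool_pos': array([ 0.53291044, -0.11915962,  0.13638407]), 'orientation': array([-1.79960289e+02, -3.31642330e-02, -6.84533048e+01]), 'force': array([0.07470056, 0.84082447, 0.80762173]), 'moment': array([0.02033864, 0.08638966, 0.02567659]), 'opening': 0.04001564183583227}
```

```bash
python3 -m inch '[{"ax":0,"ay":0,"az":0,"dx":0.5,"dy":-1.7,"dz":15,"fingers":40},{"ax":0,"ay":0,"az":0,"dx":0.5,"dy":-1.7,"dz":35,"fingers":40},{"ax":0,"ay":0,"az":0,"dx":0.5,"dy":-1.7,"dz":51,"fingers":40},{"ax":0,"ay":0,"az":0,"dx":0.5,"dy":-1.7,"dz":51,"fingers":40}]'; python3 - <<'E'
from h import *
s=snap("wrist"); im=s["image"][:,:,::-1]; cv2.imwrite("pics/w3.png",cv2.resize(im[160:400,200:440],None,fx=2.5,fy=2.5,interpolation=cv2.INTER_CUBIC))
a=snap("side");cv2.imwrite("pics/s3.png",cv2.resize(a["image"][120:300,270:510,::-1],None,fx=3,fy=3,interpolation=cv2.INTER_CUBIC))
print(get_obs()["tool_pos"],get_obs()["force"])
E
```

```text
clock: 5.25
tool_pos: [0.5333, -0.1189, 0.0833]
orientation: [179.9, 0.0, -68.5]
force: [0.1, -1.0, -0.3]
opening: 0.0402
[ 0.5344431  -0.11882445  0.08484539] [-0.03840869  0.51748154  0.14624984]
```

View pics/w3.png

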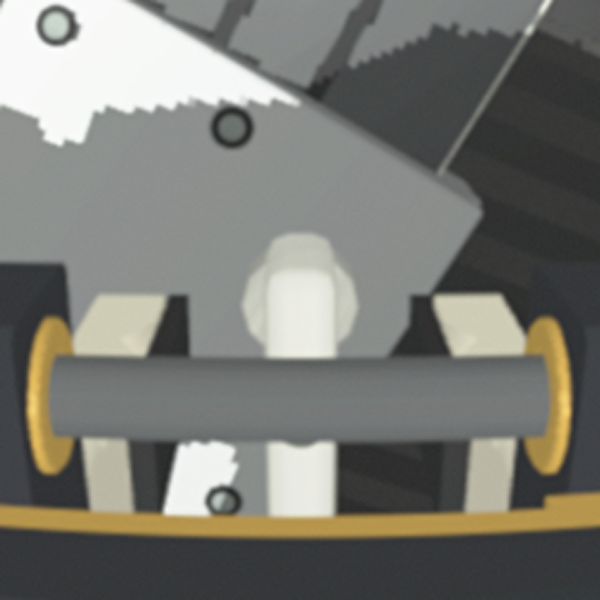

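View pics/s3.png

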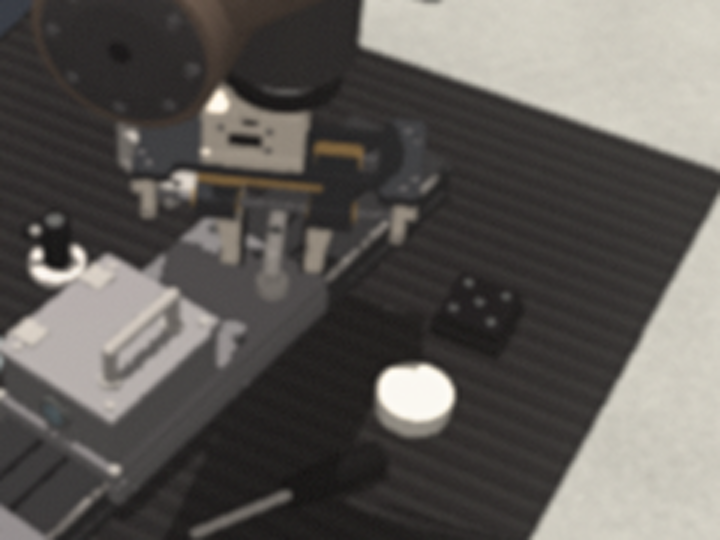

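The bar sits midway between the fingers (wrist crop columns 266–336, fingers 167/433), so I'll close on it.

```bash
python3 -m inch '[{"ax":0,"ay":0,"az":0,"dx":0,"dy":0,"dz":0,"fingers":25},{"ax":0,"ay":0,"az":0,"dx":0,"dy":0,"dz":0,"fingers":15},{"ax":0,"ay":0,"az":0,"dx":0,"dy":0,"dz":0,"fingers":8},{"ax":0,"ay":0,"az":0,"dx":0,"dy":0,"dz":0,"fingers":0},{"ax":0,"ay":0,"az":0,"dx":0,"dy":0,"dz":0,"fingers":0}]'; python3 -c "
from plant import *
o=get_obs();print(o['force'],o['moment'],o['opening'],o['tool_pos'])"
```

```text
clock: 5.98
tool_pos: [0.5333, -0.1189, 0.0847]
orientation: [179.9, 0.0, -68.5]
force: [-4.9, 1.3, 5.9]
opening: 0.0105
[-4.87551318  1.33393191  5.92183584] [-2.72254585e-04  1.87951913e+00  7.80235720e-02] 0.01045389146366055 [ 0.53325259 -0.11893306  0.08469767]
```

```bash
python3 -m inch '[{"ax":0,"ay":0,"az":4,"dx":0,"dy":0,"dz":0,"fingers":0},{"ax":0,"ay":0,"az":9,"dx":0,"dy":0,"dz":0,"fingers":0},{"ax":0,"ay":0,"az":14,"dx":0,"dy":0,"dz":0,"fingers":0},{"ax":0,"ay":0,"az":19,"dx":0,"dy":0,"dz":0,"fingers":0},{"ax":0,"ay":0,"az":24,"dx":0,"dy":0,"dz":0,"fingers":0},{"ax":0,"ay":0,"az":29,"dx":0,"dy":0,"dz":0,"fingers":0},{"ax":0,"ay":0,"az":34,"dx":0,"dy":0,"dz":0,"fingers":0},{"ax":0,"ay":0,"az":34,"dx":0,"dy":0,"dz":0,"fingers":0}]'; python3 -c "
from plant import *
o=get_obs();print(o['force'],o['moment'],o['opening'],o['tool_pos'])"
```

```text
clock: 6.98
tool_pos: [0.5332, -0.1189, 0.0847]
orientation: [179.9, -0.0, -102.5]
force: [-4.7, -0.6, 6.2]
opening: 0.0105
[-4.74967493 -0.56638183  6.22428276] [ 0.15161097  1.90256142 -0.13003517] 0.0105490343751737 [ 0.53317739 -0.11891491  0.08469004]
```

```bash
python3 -m inch '[{"ax":0,"ay":0,"az":5,"dx":0,"dy":0,"dz":0,"fingers":0},{"ax":0,"ay":0,"az":10,"dx":0,"dy":0,"dz":0,"fingers":0},{"ax":0,"ay":0,"az":15,"dx":0,"dy":0,"dz":0,"fingers":0},{"ax":0,"ay":0,"az":20,"dx":0,"dy":0,"dz":0,"fingers":0},{"ax":0,"ay":0,"az":25,"dx":0,"dy":0,"dz":0,"fingers":0},{"ax":0,"ay":0,"az":30,"dx":0,"dy":0,"dz":0,"fingers":0},{"ax":0,"ay":0,"az":33,"dx":0,"dy":0,"dz":0,"fingers":0},{"ax":0,"ay":0,"az":33,"dx":0,"dy":0,"dz":0,"fingers":0}]'; python3 -c "
from plant import *
o=get_obs();print(o['force'],o['moment'],o['opening'],o['tool_pos'])"
```

```text
clock: 7.98
tool_pos: [0.5331, -0.1189, 0.0847]
orientation: [179.9, -0.1, -135.5]
force: [-5.3, 0.3, 6.5]
opening: 0.0108
[-5.30365651  0.31631312  6.47661047] [ 0.25749427  1.93772907 -0.03742676] 0.010818871547969771 [ 0.53312796 -0.11889985  0.08471799]
```

```bash
python3 -m inch '[{"ax":0,"ay":0,"az":2.5,"dx":0,"dy":0,"dz":0,"fingers":0},{"ax":0,"ay":0,"az":5,"dx":0,"dy":0,"dz":0,"fingers":0},{"ax":0,"ay":0,"az":5,"dx":0,"dy":0,"dz":0,"fingers":0},{"ax":0,"ay":0,"az":5,"dx":0,"dy":0,"dz":0,"fingers":0}]'; python3 -c "
from plant import *
o=get_obs();print(o['force'],o['moment'],o['opening'],o['tool_pos'])"
```

```text
clock: 8.48
tool_pos: [0.5332, -0.1189, 0.0847]
orientation: [179.9, -0.1, -140.5]
force: [-4.9, 0.7, 6.2]
opening: 0.0111
[-4.9077969   0.72776537  6.1571576 ] [ 0.37098969  1.95658191 -0.01321315] 0.011100155438661346 [ 0.53315189 -0.11887411  0.08470555]
```

```bash
python3 -m inch '[{"ax":0,"ay":0,"az":0,"dx":0,"dy":0,"dz":0,"fingers":20},{"ax":0,"ay":0,"az":0,"dx":0,"dy":0,"dz":0,"fingers":40},{"ax":0,"ay":0,"az":0,"dx":0,"dy":0,"dz":0,"fingers":44},{"ax":0,"ay":0,"az":0,"dx":0,"dy":0,"dz":-15,"fingers":44},{"ax":0,"ay":0,"az":0,"dx":0,"dy":0,"dz":-45,"fingers":44},{"ax":0,"ay":0,"az":0,"dx":0,"dy":0,"dz":-90,"fingers":44},{"ax":0,"ay":0,"az":0,"dx":0,"dy":0,"dz":-115,"fingers":44},{"ax":0,"ay":0,"az":0,"dx":0,"dy":0,"dz":-115,"fingers":44}]'; python3 - <<'E'
from h import *
s=snap("wrist"); im=s["image"][:,:,::-1]; cv2.imwrite("pics/w4.png",im)
np.save("w4.npy",s,allow_pickle=True); print(get_obs()["tool_pos"])
E
```

```text
clock: 9.48
tool_pos: [0.5356, -0.1188, 0.2031]
orientation: [-179.8, 0.3, -140.4]
force: [0.1, 0.3, -0.3]
opening: 0.0436
[ 0.53467113 -0.11873161  0.20134431]
```

View pics/w4.png

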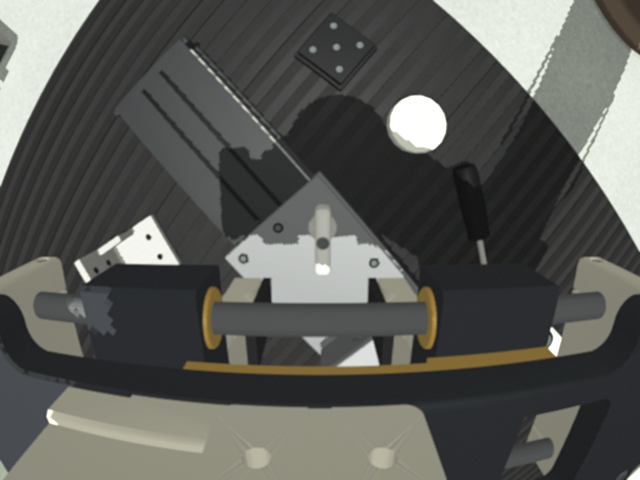

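```bash
python3 go.py 0.5587 0.0235 0.2 -99.3
```

```text
clock 9.525 shift mm [-109.1   94.4    1.5] turn [ -0.1   0.1 -41.2]
```

```bash
python3 -m inch '[{"ax":0,"ay":0,"az":-9,"dx":-24,"dy":21,"dz":0,"fingers":44},{"ax":0,"ay":0,"az":-19,"dx":-50,"dy":44,"dz":0,"fingers":44},{"ax":0,"ay":0,"az":-29,"dx":-77,"dy":67,"dz":0,"fingers":44},{"ax":0,"ay":0,"az":-38,"dx":-100,"dy":87,"dz":0,"fingers":44},{"ax":0,"ay":0,"az":-41,"dx":-109,"dy":94,"dz":0,"fingers":44},{"ax":0,"ay":0,"az":-41,"dx":-109,"dy":94,"dz":0,"fingers":44}]'; python3 - <<'E'
from h import *
s=snap("wrist"); im=s["image"][:,:,::-1]; cv2.imwrite("pics/w5.png",cv2.resize(im[140:400,190:450],None,fx=2.3,fy=2.3,interpolation=cv2.INTER_CUBIC))
np.save("w5.npy",s,allow_pickle=True); print(get_obs()["tool_pos"])
b=snap("top"); cv2.imwrite("pics/t5.png",b["image"][:,:,::-1])
E
```

```text
clock: 10.28
tool_pos: [0.558, 0.0234, 0.199]
orientation: [179.9, -0.0, -99.5]
force: [0.7, -0.4, -0.2]
opening: 0.044
[0.55792439 0.02279278 0.19910583]
```

View pics/w5.png

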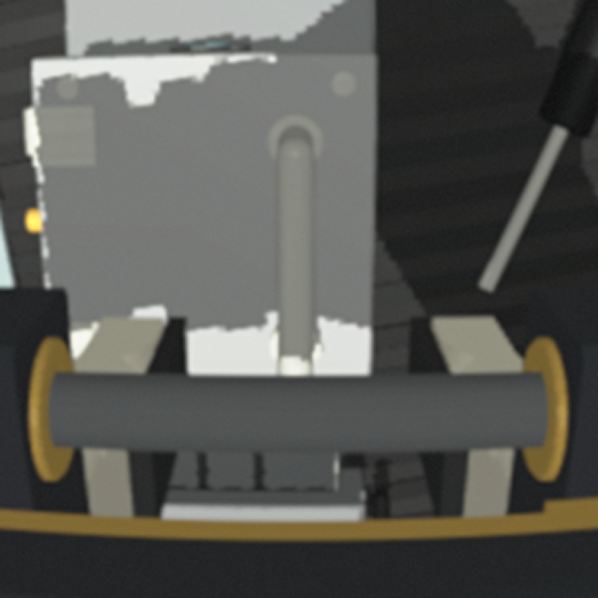

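View pics/t5.png

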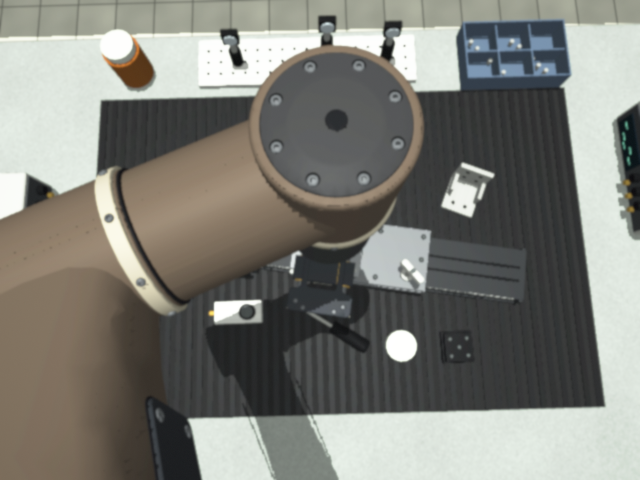

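```bash
python3 - <<'E'
from h import *
s=np.load("w5.npy",allow_pickle=True).item()
o=get_obs(); C=R.from_euler('xyz',o["orientation"],degrees=True)
for z in (.128,.132,.136):
  print([(C.inv().apply(atz(s,p,z)-o["tool_pos"])*1000).round(1) for p in ((318.3,199.6),(318.3,301.7))])
E
```

```text
[array([34.5,  0.7, 71.2]), array([-33.8,   0.9,  71.2])]
[array([35.1,  0.7, 67.2]), array([-32.1,   0.9,  67.2])]
[array([35.6,  0.7, 63.2]), array([-30.3,   0.9,  63.2])]
```

```bash
python3 -m inch '[{"ax":0,"ay":0,"az":0,"dx":1,"dy":-0.8,"dz":25,"fingers":44},{"ax":0,"ay":0,"az":0,"dx":1,"dy":-0.8,"dz":50,"fingers":44},{"ax":0,"ay":0,"az":0,"dx":1,"dy":-0.8,"dz":70,"fingers":44},{"ax":0,"ay":0,"az":0,"dx":1,"dy":-0.8,"dz":82,"fingers":44},{"ax":0,"ay":0,"az":0,"dx":1,"dy":-0.8,"dz":84,"fingers":44},{"ax":0,"ay":0,"az":0,"dx":1,"dy":-0.8,"dz":84,"fingers":44}]'; python3 - <<'E'
from h import *
s=snap("wrist"); im=s["image"][:,:,::-1]; cv2.imwrite("pics/w6.png",cv2.resize(im[140:400,190:450],None,fx=2.3,fy=2.3,interpolation=cv2.INTER_CUBIC))
a=snap("side");cv2.imwrite("pics/s6.png",cv2.resize(a["image"][160:310,230:430,::-1],None,fx=4,fy=4,interpolation=cv2.INTER_CUBIC))
print(get_obs()["tool_pos"],get_obs()["force"])
E
```

```text
clock: 11.12
tool_pos: [0.5593, 0.0218, 0.1161]
orientation: [-180.0, 0.0, -99.5]
force: [0.3, -0.2, 0.5]
opening: 0.0435
[0.5594395  0.02203045 0.11638654] [0.33181559 0.49882402 1.02746821]
```

View pics/w6.png

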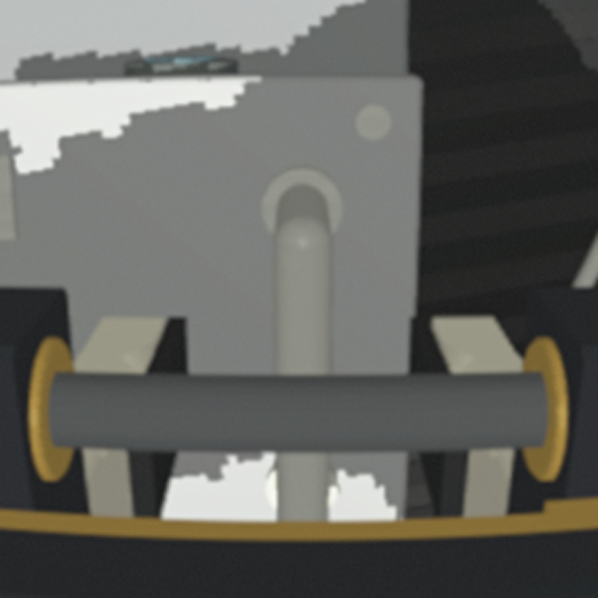

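View pics/s6.png

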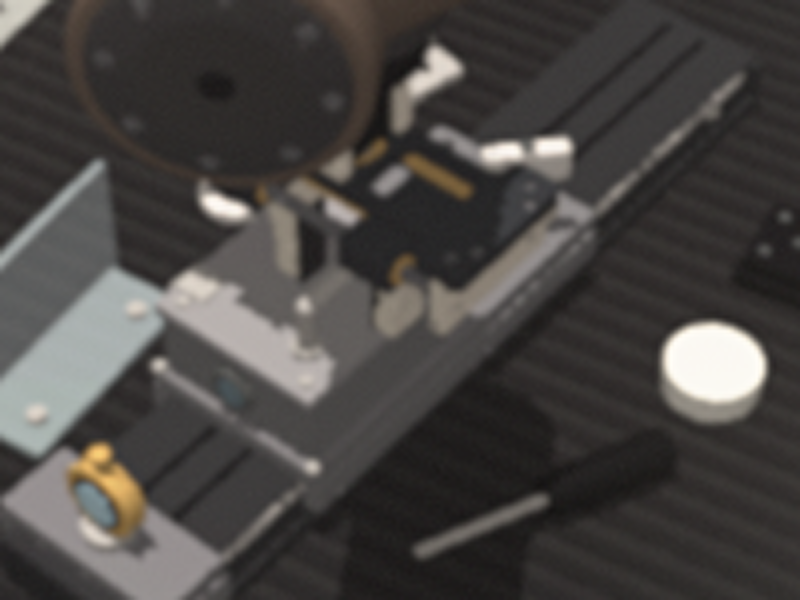

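The bar is centred between the fingers and legs (crop column 302 against 299), with no contact force. I'll close.

```bash
python3 -m inch '[{"ax":0,"ay":0,"az":0,"dx":0,"dy":0.5,"dz":0,"fingers":25},{"ax":0,"ay":0,"az":0,"dx":0,"dy":0.5,"dz":0,"fingers":14},{"ax":0,"ay":0,"az":0,"dx":0,"dy":0.5,"dz":0,"fingers":5},{"ax":0,"ay":0,"az":0,"dx":0,"dy":0.5,"dz":0,"fingers":0},{"ax":0,"ay":0,"az":0,"dx":0,"dy":0.5,"dz":0,"fingers":0},{"ax":0,"ay":0,"az":0,"dx":0,"dy":0.5,"dz":0,"fingers":0}]'; python3 - <<'E'
from h import *
o=get_obs();print(o['force'],o['moment'],o['opening'],o['tool_pos'])
# arc: grasp point at bar; rows in tool axes
C=R.from_euler('xyz',[180,0,-99.5],degrees=True)
rail=R.from_euler('z',-9.4,degrees=True)
hinge=rail.apply([.080,0,-.038])  # rel to bar
ax=rail.apply([0,1,0])
tcp=C.apply([0,0,.019-.002])
for th in (.03,.06,.1,.15,.2):
    Q=R.from_rotvec(ax*th); 
    bar=hinge+Q.apply(-hinge)
    if bar[2]<0: Q=Q.inv(); bar=hinge+Q.apply(-hinge)
    full=bar+Q.apply(tcp)-tcp
    print(th,"tilt", (C.inv().apply(full)*1000).round(1), np.degrees((C.inv()*Q*C).as_rotvec()).round(1),"notilt",(C.inv().apply(bar)*1000).round(1))
E
```

```text
clock: 11.98
tool_pos: [0.5586, 0.0221, 0.1156]
orientation: [-180.0, 0.0, -99.4]
force: [1.5, -0.0, 0.3]
opening: 0.0092
[ 1.48152124 -0.0417097   0.31527014] [-0.04395081 -0.16211819 -0.009364  ] 0.009239421679388633 [0.55858828 0.02209255 0.1156152 ]
0.03 tilt [-0.  -0.7 -2.4] [-1.7  0.   0. ] notilt [-0.  -1.2 -2.4]
0.06 tilt [-0.  -1.4 -4.8] [-3.4  0.   0. ] notilt [-0.  -2.4 -4.7]
0.1 tilt [-0.  -2.5 -7.9] [-5.7  0.   0. ] notilt [-0.  -4.2 -7.8]
0.15 tilt [ -0.   -4.  -11.7] [-8.6  0.   0. ] notilt [ -0.   -6.6 -11.5]
0.2 tilt [ -0.   -5.8 -15.5] [-11.5   0.    0. ] notilt [ -0.   -9.1 -15.1]
```

```bash
python3 -m inch '[{"ax":-0.8,"ay":0,"az":0,"dx":0,"dy":-0.3,"dz":-1.2,"fingers":0},{"ax":-1.7,"ay":0,"az":0,"dx":0,"dy":-0.7,"dz":-2.4,"fingers":0},{"ax":-2.6,"ay":0,"az":0,"dx":0,"dy":-1.0,"dz":-3.6,"fingers":0},{"ax":-3.4,"ay":0,"az":0,"dx":0,"dy":-1.4,"dz":-4.8,"fingers":0},{"ax":-4.6,"ay":0,"az":0,"dx":0,"dy":-2.0,"dz":-6.4,"fingers":0},{"ax":-5.7,"ay":0,"az":0,"dx":0,"dy":-2.5,"dz":-7.9,"fingers":0},{"ax":-5.7,"ay":0,"az":0,"dx":0,"dy":-2.5,"dz":-7.9,"fingers":0}]'; python3 - <<'E'
from h import *
o=get_obs();print(o['force'],o['moment'],o['opening'],o['tool_pos'])
s=snap("wrist"); im=s["image"][:,:,::-1]; cv2.imwrite("pics/w7.png",cv2.resize(im[140:400,190:450],None,fx=2.3,fy=2.3,interpolation=cv2.INTER_CUBIC))
a=snap("side");cv2.imwrite("pics/s7.png",cv2.resize(a["image"][160:310,230:430,::-1],None,fx=4,fy=4,interpolation=cv2.INTER_CUBIC))
E
```

```text
clock: 12.85
tool_pos: [0.5616, 0.0215, 0.1249]
orientation: [174.3, 0.0, -99.4]
force: [-2.8, 2.6, -1.8]
opening: 0.0086
[-2.80404861  2.60204651 -1.75681131] [ 0.68516593  0.64521153 -0.05149271] 0.008636706685214938 [0.56155709 0.02153868 0.12486809]
```

View pics/s7.png

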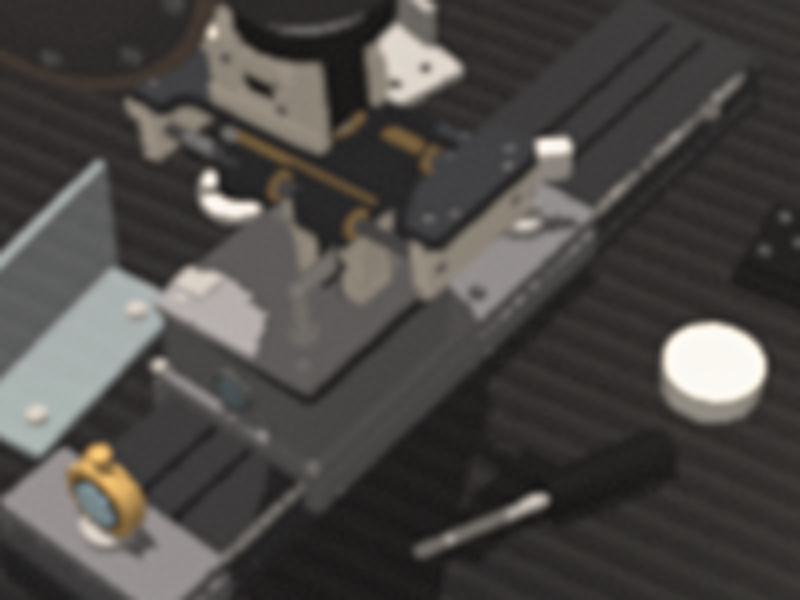

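View pics/w7.png

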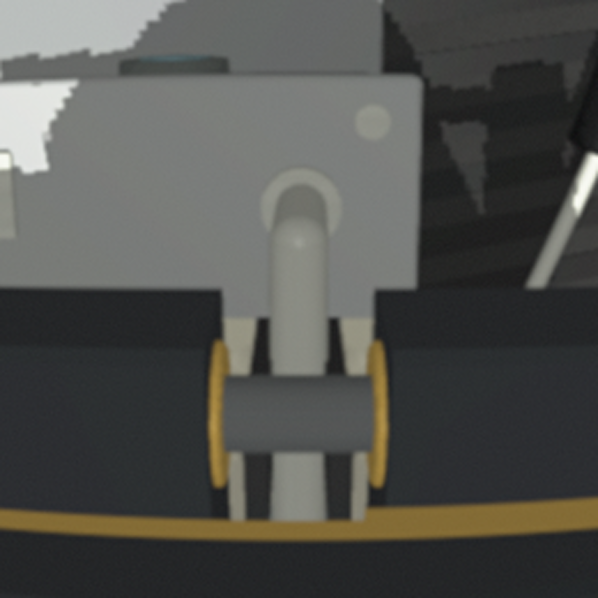

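```bash
python3 -m inch '[{"ax":-1.7,"ay":0,"az":0,"dx":0,"dy":-0.7,"dz":-2.4,"fingers":0},{"ax":-3.4,"ay":0,"az":0,"dx":0,"dy":-1.4,"dz":-4.8,"fingers":0},{"ax":-4.6,"ay":0,"az":0,"dx":0,"dy":-2.0,"dz":-6.4,"fingers":0},{"ax":-5.7,"ay":0,"az":0,"dx":0,"dy":-2.5,"dz":-7.9,"fingers":0},{"ax":-5.7,"ay":0,"az":0,"dx":0,"dy":-2.5,"dz":-7.9,"fingers":0},{"ax":-5.7,"ay":0,"az":0,"dx":0,"dy":-2.5,"dz":-7.9,"fingers":0},{"ax":-5.7,"ay":0,"az":0,"dx":0,"dy":-2.5,"dz":-7.9,"fingers":0},{"ax":-5.7,"ay":0,"az":0,"dx":0,"dy":-2.5,"dz":-7.9,"fingers":0}]'; python3 - <<'E'
from h import *
o=get_obs();print(o['force'],o['moment'],o['opening'],o['tool_pos'])
s=snap("wrist"); im=s["image"][:,:,::-1]; cv2.imwrite("pics/w8.png",cv2.resize(im[140:400,190:450],None,fx=2.3,fy=2.3,interpolation=cv2.INTER_CUBIC))
a=snap("side");cv2.imwrite("pics/s8.png",cv2.resize(a["image"][160:310,230:430,::-1],None,fx=4,fy=4,interpolation=cv2.INTER_CUBIC))
b=snap("top");cv2.imwrite("pics/t8.png",cv2.resize(b["image"][150:370,210:500,::-1],None,fx=2.5,fy=2.5,interpolation=cv2.INTER_CUBIC))
E
```

```text
clock: 13.95
tool_pos: [0.5636, 0.0212, 0.1312]
orientation: [168.6, -0.0, -99.4]
force: [-4.4, 3.5, 0.9]
opening: 0.009
[-4.43284404  3.45823402  0.88075229] [ 0.91552171  0.94882855 -0.1118942 ] 0.008963403828801033 [0.5636423  0.02115148 0.1312083 ]
```

View pics/s8.png

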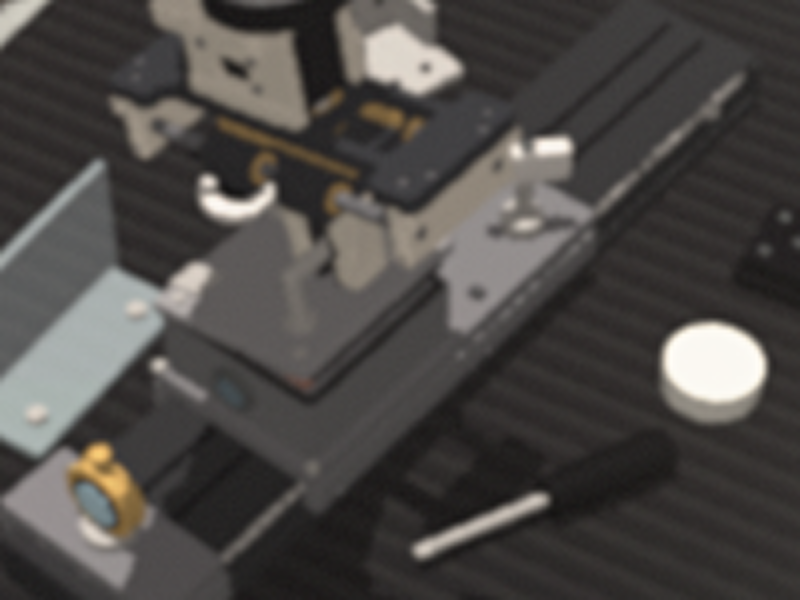

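View pics/t8.png

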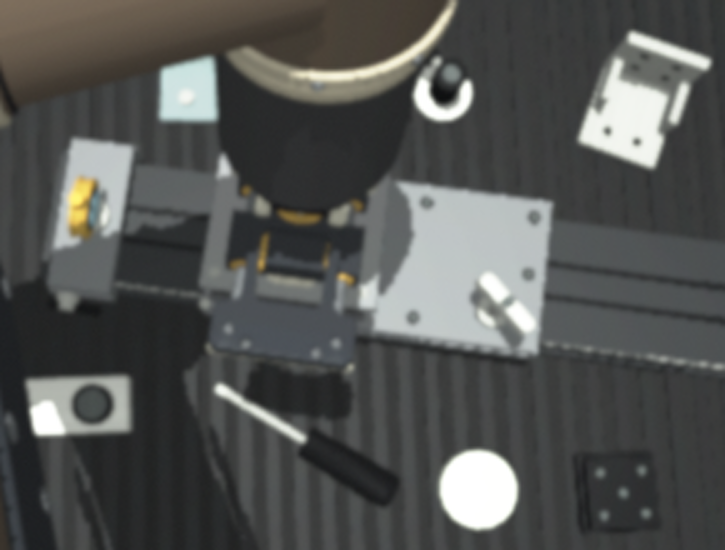

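View pics/w8.png

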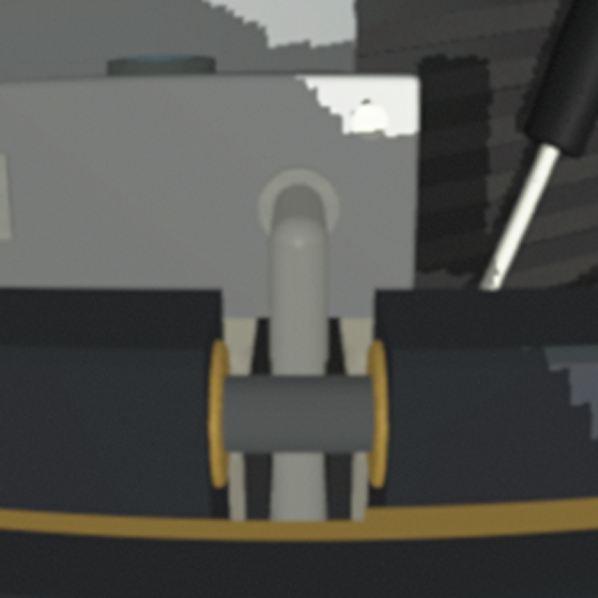

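```bash
python3 - <<'E'
from h import *
a=snap("side")
c=np.array([.577,-.0415,.0515]);rot=R.from_euler('z',-9.3,degrees=True);hx=.052
for th in (0,.05,.1,.15,.2,.25):
    Q=R.from_rotvec([0,th,0])
    P=[c+rot.apply(np.array([hx,y,.042])+Q.apply([-.104,0,z])) for y,z in((.118,.008),(.118,0),(.002,.008))]
    p=proj(a,P); print(th,p.round(1).tolist(),((p-[230,160])*4).round(0).tolist())
cv2.imwrite("pics/s9.png",cv2.resize(a["image"][210:280,260:360,::-1],None,fx=8,fy=8,interpolation=cv2.INTER_CUBIC))
E
```

```text
0 [[306.7, 260.9], [306.8, 263.5], [343.6, 227.4]] [[307.0, 404.0], [307.0, 414.0], [454.0, 269.0]]
0.05 [[306.5, 259.1], [306.7, 261.8], [343.5, 225.5]] [[306.0, 396.0], [307.0, 407.0], [454.0, 262.0]]
0.1 [[306.1, 257.2], [306.5, 260.0], [343.2, 223.6]] [[304.0, 389.0], [306.0, 400.0], [453.0, 254.0]]
0.15 [[305.7, 255.2], [306.2, 258.1], [342.9, 221.6]] [[303.0, 381.0], [305.0, 393.0], [452.0, 246.0]]
0.2 [[305.1, 253.2], [305.8, 256.2], [342.4, 219.6]] [[300.0, 373.0], [303.0, 385.0], [450.0, 238.0]]
0.25 [[304.4, 251.1], [305.3, 254.2], [341.9, 217.5]] [[298.0, 364.0], [301.0, 377.0], [448.0, 230.0]]
```

View pics/s9.png

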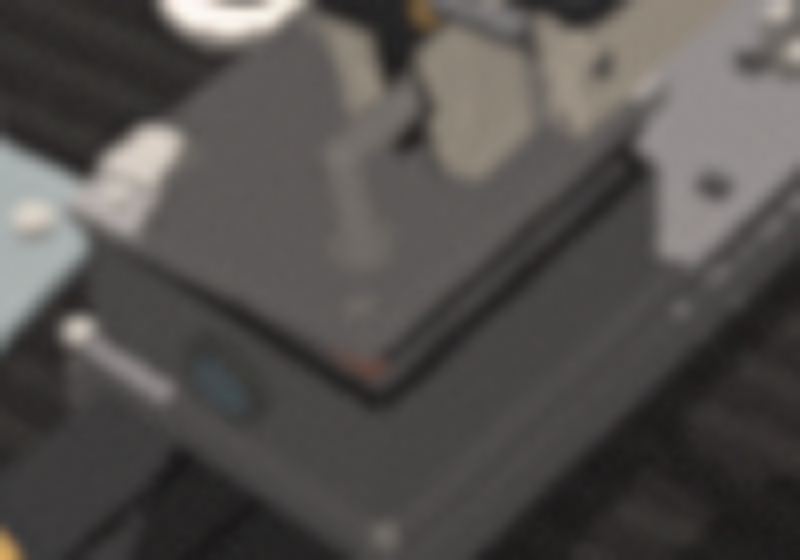

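```bash
python3 -m inch '[{"ax":-0.8,"ay":0,"az":0,"dx":0,"dy":-0.3,"dz":-1.2,"fingers":0},{"ax":-1.7,"ay":0,"az":0,"dx":0,"dy":-0.7,"dz":-2.4,"fingers":0},{"ax":-1.7,"ay":0,"az":0,"dx":0,"dy":-0.7,"dz":-2.4,"fingers":0},{"ax":-1.7,"ay":0,"az":0,"dx":0,"dy":-0.7,"dz":-2.4,"fingers":0},{"ax":-1.7,"ay":0,"az":0,"dx":0,"dy":-0.7,"dz":-2.4,"fingers":0},{"ax":-1.7,"ay":0,"az":0,"dx":0,"dy":-0.7,"dz":-2.4,"fingers":0},{"ax":-1.7,"ay":0,"az":0,"dx":0,"dy":-0.7,"dz":-2.4,"fingers":0},{"ax":-1.7,"ay":0,"az":0,"dx":0,"dy":-0.7,"dz":-2.4,"fingers":0}]'; python3 - <<'E'
from h import *
a=snap("side")
cv2.imwrite("pics/s10.png",cv2.resize(a["image"][210:280,260:360,::-1],None,fx=8,fy=8,interpolation=cv2.INTER_CUBIC))
z0=cv2.imread("pics/side0.png")[210:280,260:360]
cv2.imwrite("pics/s0z.png",cv2.resize(z0,None,fx=8,fy=8,interpolation=cv2.INTER_CUBIC))
o=get_obs();print(o["tool_pos"],o["force"],o["opening"],o["clock"])
E
```

```text
clock: 15.15
tool_pos: [0.5647, 0.021, 0.1335]
orientation: [166.8, -0.0, -99.5]
force: [-5.1, 3.3, 1.6]
opening: 0.009
[0.56464854 0.02097902 0.13345236] [-6.28846653  4.64400901  1.62101931] 0.008687562011024427 15.2
```

View pics/s10.png

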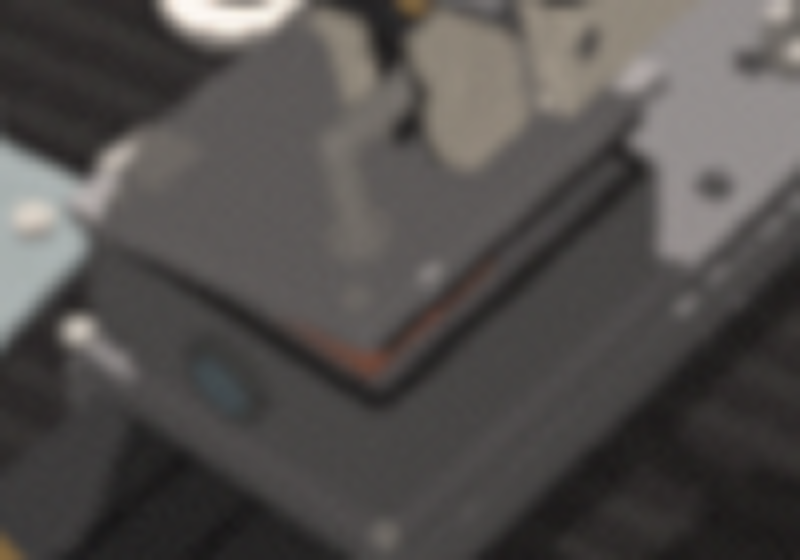

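View pics/s0z.png

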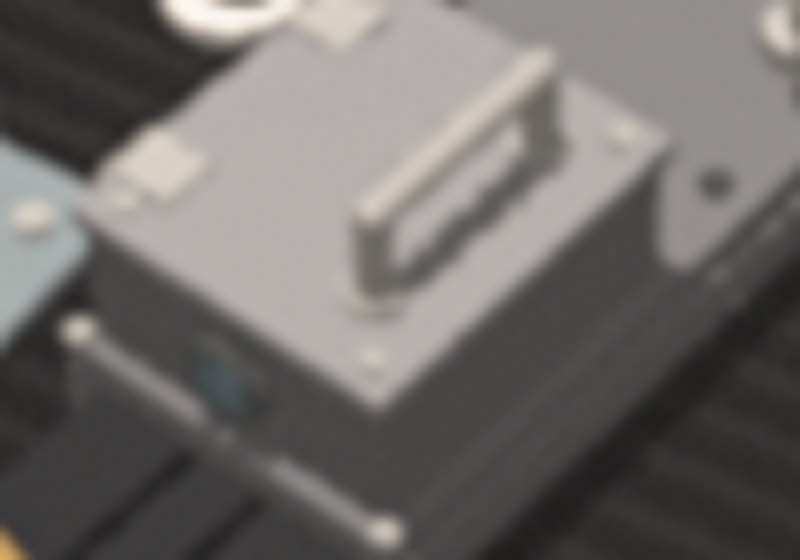

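The screw and front corner of the lid have risen 7.6–7.9 px from shut, which is about 0.21 rad. The carrier's screw at (385,533) in the crop has not moved, so I'm handing in.

```bash
python3 -c "
from plant import *
print(close_job())"
```

```text
the job is handed in; nothing more can be done
None
```

I tightened the clamp knob, broke the gasket by lifting the lid's bow handle, and handed in at about 15 s with the gripper still holding the lid ajar. `close_job()` gave no verdict.

- **Knob:** I turned it 72° clockwise (1.26 rad on top of its start angle, so past 1.1 rad). The bar stayed aligned with the gripper after release. The wrist moment never showed a clear rise at a stop, so tightness rests on the turned angle.
- **Lid:** In the side picture it is about 0.21 rad open, with the front edge about 21 mm up. The tool's rise implies 0.23 rad. An earlier, rougher side-view reading, taken before I raised it by a nominal 0.03 rad, gave 0.13–0.16 rad. The fingers were closed on the handle bar at about 9 mm opening and steady.
- **Carrier:** Its corners and end screw stayed at the same pixels to within about 1 px, so no sliding was visible.
- **Bystanders:** None looked displaced in the pictures. I did not measure them again, and the arm hid part of the beam shield in the last top view.
- **Disagreement:** The wrist and top cameras differed by about 4 mm on the knob's position. I centred both grasps by eye on the fingers in the wrist picture instead.

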